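# Find the finds case that rattles and present it

## Task

In one of the three sealed finds cases the find has come loose. Working from the robot's left to its right, lift each case well clear and shake it briskly to and fro a few times, lid up and without dropping it; then hold the one that rattles out over the middle of the grey mat, level, still and a good hand's breadth above it, with the other two back in their bays. Finish while still holding it there, and leave the flask, bowl and glass ring alone.

Things in the scene. Friction and masses are not known exactly. Their poses are not given: they have to be found in the camera images.
- case_left_c (a point): sealed grey plastic case, steel clips on its ends, blank label on its flat lid; 110 long (its x) x 58 wide (its y) x 52 mm high, about 0.43 kg full, a 40 N grip holds it. Point at its centre, 26 mm above its underside. Starts in the robot's left (+y) bay, its x along the tray's x, up to 9 mm off the bay's middle. All three look alike and weigh about the same; which one rattles varies
- case_middle_c (a point): sealed grey plastic case, steel clips on its ends, blank label on its flat lid; 110 long (its x) x 58 wide (its y) x 52 mm high, about 0.43 kg full, a 40 N grip holds it. Point at its centre, 26 mm above its underside. Starts in the middle bay, its x along the tray's x, up to 9 mm off the bay's middle. All three look alike and weigh about the same; which one rattles varies
- case_right_c (a point): sealed grey plastic case, steel clips on its ends, blank label on its flat lid; 110 long (its x) x 58 wide (its y) x 52 mm high, about 0.43 kg full, a 40 N grip holds it. Point at its centre, 26 mm above its underside. Starts in the robot's right (-y) bay, its x along the tray's x, up to 9 mm off the bay's middle. All three look alike and weigh about the same; which one rattles varies
- bay_left (a point): middle of the robot's left (+y) bay on the tray's board (6 mm above the table); inner bay 134 (tray's x) x 122 mm, bounded by strips 5 mm above the board
- bay_middle (a point): middle of the middle bay on the tray's board (6 mm above the table); inner bay 134 (tray's x) x 122 mm, bounded by strips 5 mm above the board
- bay_right (a point): middle of the robot's right (-y) bay on the tray's board (6 mm above the table); inner bay 134 (tray's x) x 122 mm, bounded by strips 5 mm above the board
- tray: low wooden tray fixed on the table, 150 (its x) x 400 (its y) mm, three bays 130 mm apart along its y; origin at the centre of its underside. It holds the cases: in two the find is packed tight; in one a 180 g, 34 mm ball rolls freely over the inner floor (102 x 50 mm), knocking on its walls and shifting the weight as the case is shaken or tipped end to end
- mat: thin grey padded mat fixed on the table beyond the tray, 120 (x) x 180 (y) x 5 mm; origin at the centre of its underside
- flask: bystander: closed green glass flask, 68 mm across, 92 mm high; origin under its centre
- bowl: bystander: terracotta bowl, 90 mm across, 40 mm high; origin under its centre
- bangle: bystander: green glass ring lying flat, 72 mm across, 10 mm high; origin under its centre

How it is judged:
On the way, in this order (a step that is already met when the one before it is completed fails the run):
1. shaking the left case, one brisk stroke: held 40 mm or more up, over 0.2 m/s or 0.9 rad/s (height (world z) of case_left_c above 0.075 m and contact force between case_left and the fingers above 1 N and (linear speed of case_left above 0.2 m/s or angular speed of case_left above 0.9 rad/s)).
2. shaking the left case, turning back: held 40 mm or more up, under 0.1 m/s and 0.5 rad/s (height (world z) of case_left_c above 0.075 m and contact force between case_left and the fingers above 1 N and linear speed of case_left below 0.1 m/s and angular speed of case_left below 0.5 rad/s).
3. shaking the left case, another brisk stroke: held 40 mm or more up, over 0.2 m/s or 0.9 rad/s (all of step 1).
4. shaking the middle case, one brisk stroke: held 40 mm or more up, over 0.2 m/s or 0.9 rad/s (height (world z) of case_middle_c above 0.075 m and contact force between case_middle and the fingers above 1 N and (linear speed of case_middle above 0.2 m/s or angular speed of case_middle above 0.9 rad/s)).
5. shaking the middle case, turning back: held 40 mm or more up, under 0.1 m/s and 0.5 rad/s (height (world z) of case_middle_c above 0.075 m and contact force between case_middle and the fingers above 1 N and linear speed of case_middle below 0.1 m/s and angular speed of case_middle below 0.5 rad/s).
6. shaking the middle case, another brisk stroke: held 40 mm or more up, over 0.2 m/s or 0.9 rad/s (all of step 4).
7. shaking the right case, one brisk stroke: held 40 mm or more up, over 0.2 m/s or 0.9 rad/s (height (world z) of case_right_c above 0.075 m and contact force between case_right and the fingers above 1 N and (linear speed of case_right above 0.2 m/s or angular speed of case_right above 0.9 rad/s)).
8. shaking the right case, turning back: held 40 mm or more up, under 0.1 m/s and 0.5 rad/s (height (world z) of case_right_c above 0.075 m and contact force between case_right and the fingers above 1 N and linear speed of case_right below 0.1 m/s and angular speed of case_right below 0.5 rad/s).
9. shaking the right case, another brisk stroke: held 40 mm or more up, over 0.2 m/s or 0.9 rad/s (all of step 7).
At the end, for the whole second after the job is handed in: The case with the loose find is held by the fingers, still, within 50 mm of the middle of the mat seen from above, its centre 75 to 350 mm above the table and its lid level within 0.2 rad; the other two lie flat on the tray, within 35 mm of the middle of their own bays (((distance between case_left_c and find_a_center below 0.06 m and horizontal distance between case_left_c and mat below 0.05 m and height (world z) of case_left_c between 0.075 and 0.35 m and angle between case_left_c's own z axis and vertical below 0.2 rad and linear speed of case_left below 0.04 m/s and contact force between case_left and the fingers above 1 N and (horizontal distance between case_middle_c and bay_middle below 0.035 m and height (world z) of case_middle_c below 0.0355 m and angle between case_middle_c's own z axis and vertical below 0.1 rad and linear speed of case_middle below 0.03 m/s) and (horizontal distance between case_right_c and bay_right below 0.035 m and height (world z) of case_right_c below 0.0355 m and angle between case_right_c's own z axis and vertical below 0.1 rad and linear speed of case_right below 0.03 m/s)) or (distance between case_middle_c and find_a_center below 0.06 m and horizontal distance between case_middle_c and mat below 0.05 m and height (world z) of case_middle_c between 0.075 and 0.35 m and angle between case_middle_c's own z axis and vertical below 0.2 rad and linear speed of case_middle below 0.04 m/s and contact force between case_middle and the fingers above 1 N and (horizontal distance between case_left_c and bay_left below 0.035 m and height (world z) of case_left_c below 0.0355 m and angle between case_left_c's own z axis and vertical below 0.1 rad and linear speed of case_left below 0.03 m/s) and (horizontal distance between case_right_c and bay_right below 0.035 m and height (world z) of case_right_c below 0.0355 m and angle between case_right_c's own z axis and vertical below 0.1 rad and linear speed of case_right below 0.03 m/s)) or (distance between case_right_c and find_a_center below 0.06 m and horizontal distance between case_right_c and mat below 0.05 m and height (world z) of case_right_c between 0.075 and 0.35 m and angle between case_right_c's own z axis and vertical below 0.2 rad and linear speed of case_right below 0.04 m/s and contact force between case_right and the fingers above 1 N and (horizontal distance between case_left_c and bay_left below 0.035 m and height (world z) of case_left_c below 0.0355 m and angle between case_left_c's own z axis and vertical below 0.1 rad and linear speed of case_left below 0.03 m/s) and (horizontal distance between case_middle_c and bay_middle below 0.035 m and height (world z) of case_middle_c below 0.0355 m and angle between case_middle_c's own z axis and vertical below 0.1 rad and linear speed of case_middle below 0.03 m/s)))); the arm keeps its last pose, push and grip.
It fails at once if a case is tipped on its side or over (more than 0.9 rad) (angle between any of case_left_c, case_middle_c, case_right_c's own z axis and vertical above 0.9 rad).
It fails at once if a case is dropped (moving faster than 0.5 m/s with nothing of the robot on it) ((linear speed of case_left above 0.5 m/s and contact force between case_left and the fingers below 0.05 N and contact force between case_left and the arm below 0.05 N) or (linear speed of case_middle above 0.5 m/s and contact force between case_middle and the fingers below 0.05 N and contact force between case_middle and the arm below 0.05 N) or (linear speed of case_right above 0.5 m/s and contact force between case_right and the fingers below 0.05 N and contact force between case_right and the arm below 0.05 N)).
It fails at once if a bystander is moved by more than 30 mm (distance of any of flask, bowl, bangle from where it was at the start of the episode above 0.03 m).
It also fails if it takes over 72 s, if anything falls off the work surface, if the arm or the gripper's body presses on something with over 40 N, if the wrist force passes 120 N, or if a joint passes its speed limit or range.

## Robot

A 7-joint arm with a two-finger parallel gripper is mounted at the origin on the work surface. World frame = base frame: x ahead of the robot, y to its left, z up, the work surface at z = 0. Lengths are in m, angles in rad, forces in N, time in s.
With the tool pointing down it reaches from about 0.4 to 0.85 m from the base axis. Payload 4.5 kg.
Tool frame: the origin (TCP) lies on the centre line of the jaws, within the pads' length; the fingertips stand 25 mm ahead of it and the grasp point (between the pads) lies 6 mm ahead of it; z points along the fingers, y is the direction in which the jaws open and shut (so a half turn about z gives the same grasp; the last joint's range is limited). The gripper opens to 88 mm and grips with 3 to 60 N. Pads are 18 mm wide; open, the fingers measure 123 mm over their backs; the gripper's body (75 mm by 187 mm) begins 45 mm behind the grasp point.
Start: joints at [-1.277, 0.689, -0.195, 1.565, 0.157, 0.902, -0.215], TCP at [0.161, 0.604, 0.264] pointing down, gripper open.
Joint ranges: [-3.01, 3.01], [-0.46, 2.08], [-1.47, 1.51], [0.13, 2.56], [-1, 4.14], [0.04, 2.09], [-2.66, 2.66]. Speed limits (rad/s): [2.57, 2.57, 3.14, 3.14, 3.14, 3.14, 3.14].

## Interface

Orientations are given as a unit quaternion [x, y, z, w].
In Python, from plant import r, eyes gives the robot as it stands.
- The arm moves only by the tool servo_tool, never from a script. Its argument "deltas" is a list of rows, each an object of numbers: "dx", "dy", "dz": the shift along the tool's x, y, z in units of 60 mm (1.0 is 60 mm); "ax", "ay", "az": the turn, a rotation vector about the tool's x, y, z in units of 6 degrees (1.0 is 6 degrees); "hand": the finger opening in mm, from 0 to 88.1. A call has 1 to 10 rows; each row is the pose to reach, as a shift and turn from the pose commanded when the call began, along the tool's axes at that moment; what a row does not reach only later rows make up. A row lasts 1/8 s, in which the tool goes at most 62.5 mm and 10.7 degrees, less where a joint would pass 70% of its speed; a pose out of reach is approached as far as the arm can. A call with a gripper value outside its range is refused whole. The fingers move at their own pace and stop on an object; "newtons" is the grip in N (left out, the last holds). Time passes only in rows, so rows that repeat a pose let the fingers close. It gives the time, the measured TCP pose, the force and the opening at its end, in the units of the state.
- r.get_state(): the state, without advancing time (a new reading comes with each control period).
- eyes.snapshot(name): name is "scene" or "top"; returns (picture, depth): 480x640x3 uint8, red, green, blue; 480x640 float32, m along the optical axis (not along the pixel's ray), 0 where there is no reading.
- eyes.camera_model(name): a dict with "fx", "fy", "cx", "cy" (pixels), "pose" (4x4, takes a point from camera to world coordinates). Camera axes: x right, y up, looking along -z (the intrinsics and any distortion apply to the point x, -y, -z); pixel columns grow to the right and rows downward; lengths in m; the calibration is good to about 2 mm. A picture is of the moment at which its call begins. camera_model takes no time and is no camera call.
- r.finish_job(): hands the job in, once; it reports no verdict.
The state is a dict: "clock": time; "q": joint angles; "qd": joint speeds; "joint_torque": joint torques, N m; "tool_pos": TCP position; "eef_rot": TCP orientation; "contact_force": force on the tool from outside, world axes, zero at the start; "moment": the same for the moment, N m; "opening": opening from 0.0 (shut) to 1.0 (fully open).
Only numpy, scipy, OpenCV 4.12 (cv2) and the standard library are available. Lean on these libraries where they do the work, as an engineer would, in place of code of your own. Each camera call takes 0.05 s, during which the arm holds its last target.

## Working session

There is one attempt and no reset: what is moved stays moved. The work goes in short steps, Python scripts to look and compute and a tool call to move; the robot and the scene stay as the last step left them, time stands still between calls to the robot, and variables do not carry over. Pictures are saved under pics/ and viewed, and the job is handed in when it is done.

Besides the shell and the picture viewer there is one more tool, called after ">>>" as name([rows], argument=value, ...), one row to a line, values as JSON. servo_tool: Moves the arm, as the interface text tells. Its arguments: {"type":"object","properties":{"deltas":{"type":"array","items":{"type":"object","properties":{"dx":{"type":"number"},"dy":{"type":"number"},"dz":{"type":"number"},"ax":{"type":"number"},"ay":{"type":"number"},"az":{"type":"number"},"hand":{"type":"number"}}}},"newtons":{"type":"number"}},"required":["deltas"]}

```bash
mkdir -p pics; ls
python3 - <<'E'
from plant import r, eyes
import cv2,numpy as np
print(r.get_state())
for n in ("scene","top"):
    p,d=eyes.snapshot(n); cv2.imwrite(f"pics/{n}0.png",p[:,:,::-1]); np.save(f"{n}_d0.npy",d)
    print(n,eyes.camera_model(n))
E
```

```text
pics
{'clock': 0.0, 'q': array([-1.27719102,  0.69000899, -0.19455923,  1.56636734,  0.1572946 ,
        0.90251781, -0.21509898]), 'qd': array([-0.00110513, -0.00034455, -0.00035273, -0.00034108, -0.00031295,
       -0.00055294,  0.00039069]), 'joint_torque': array([-8.00712623e-04, -5.27542341e+01, -1.26713578e+00, -1.53424054e+01,
       -5.26834605e-02,  6.40639293e-03,  1.65358006e-04]), 'tool_pos': array([0.16042343, 0.60343026, 0.26288934]), 'eef_rot': array([ 1.29478129e-01,  9.91581820e-01, -9.50901829e-04, -7.02733625e-05]), 'contact_force': array([-0.64318244, -0.00699741,  0.10914317]), 'moment': array([-0.00888988,  0.05423633, -0.03316275]), 'opening': 0.9967138811623679}
scene {'fx': 509.2476396241895, 'fy': 509.2476396241895, 'cx': 318.1236878116155, 'cy': 233.40815648487413, 'pose': array([[-0.15033772, -0.78003112,  0.60741257,  1.14710041],
       [ 0.98862065, -0.11533861,  0.09657237,  0.1081759 ],
       [-0.00527133,  0.61501907,  0.78849461,  0.83126454],
       [ 0.        ,  0.        ,  0.        ,  1.        ]])}
top {'fx': 455.42985129492445, 'fy': 455.42985129492445, 'cx': 323.3912684121983, 'cy': 239.39128530865565, 'pose': array([[-0.00450736,  0.99929297, -0.03732616,  0.5156599 ],
       [-0.99998908, -0.00445813,  0.00140204,  0.01606465],
       [ 0.00123465,  0.03733207,  0.99930215,  1.08070709],
       [ 0.        ,  0.        ,  0.        ,  1.        ]])}
```

View pics/top0.png

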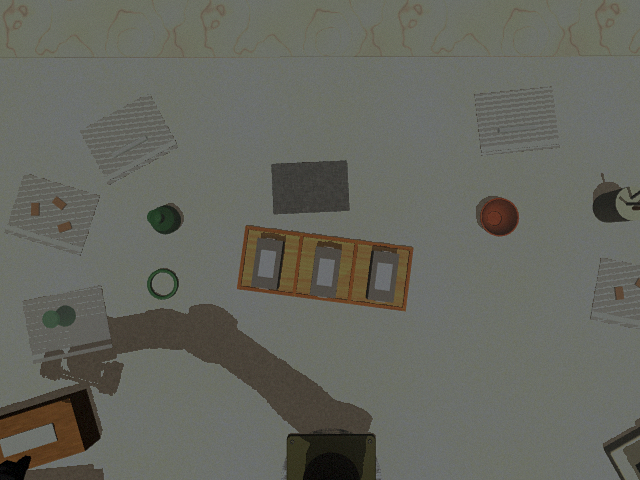

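View pics/scene0.png

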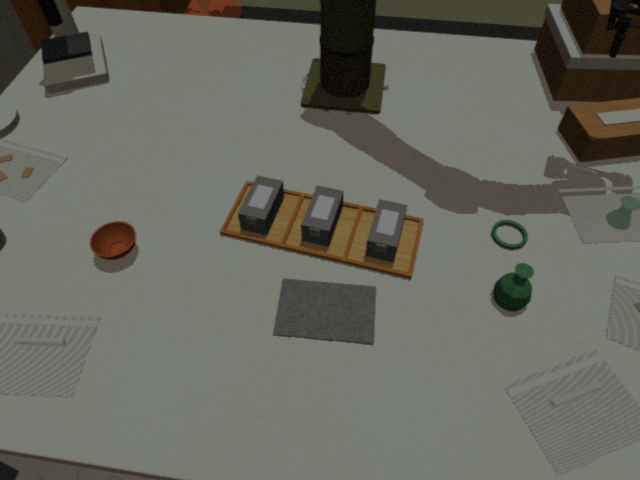

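```bash
cat > h.py <<'E'
from plant import r, eyes
import cv2,numpy as np
def world(n,u,v,d=None,z=None):
    m=eyes.camera_model(n);P=m['pose']
    c=np.array([(u-m['cx'])/m['fx'],-(v-m['cy'])/m['fy'],-1.])
    ray=P[:3,:3]@c
    s=d if d is not None else (z-P[2,3])/ray[2]
    return P[:3,3]+s*ray
E
python3 - <<'E'
from h import *
im=cv2.imread('pics/top0.png'); c=im[215:320,225:425]
c=cv2.resize(c,None,fx=4,fy=4,interpolation=cv2.INTER_CUBIC)
cv2.imwrite('pics/crop0.png',cv2.convertScaleAbs(c,alpha=1.7))
d=np.load('top_d0.npy')
m=eyes.camera_model('top');P=m['pose']
v,u=np.mgrid[0:480,0:640]
pts=np.stack([(u-m['cx'])/m['fx'],-(v-m['cy'])/m['fy'],-np.ones(u.shape)],-1)*d[...,None]@P[:3,:3].T+P[:3,3]
reg=np.zeros(u.shape,bool);reg[215:320,225:425]=1
mask=(reg&(pts[...,2]>0.048)&(pts[...,2]<0.075)).astype(np.uint8)
n,l,st,ce=cv2.connectedComponentsWithStats(mask)
for i in range(1,n):
    if st[i,4]<100: continue
    p=pts[l==i]; rc=cv2.minAreaRect(p[:,:2].astype(np.float32)*1000)
    print(st[i],p.mean(0),np.median(p[:,2]),rc)
# tray corners, mat corners
for nm,z,L in(('tray',.011,[(246,226),(413,246),(405,310),(237,288)]),('mat',.005,[(272,164),(347,160),(349,210),(273,214)])):
    W=np.array([world('top',*q,z=z) for q in L]);print(nm,W.round(4),W.mean(0), [np.linalg.norm(W[i]-W[(i+1)%4]) for i in range(4)])
print(np.median(d[330:350,200:230]),pts[340,480],pts[187,310])
E
```

```text
[ 251  238   33   52 1319] [0.50051247 0.14142643 0.05885962] 0.0589273762205873 ((500.6980285644531, 141.6718292236328), (58.9613151550293, 114.55935668945312), 82.34249877929688)
[ 310  246   32   53 1295] [0.48092564 0.01060446 0.05900881] 0.058932371337268696 ((480.9775390625, 10.46645736694336), (58.721519470214844, 114.54780578613281), 82.26426696777344)
[ 367  251   33   52 1327] [ 0.47084463 -0.11819828  0.05877037] 0.05886663029246875 ((470.7402038574219, -118.84886169433594), (59.43658447265625, 114.794189453125), 82.42337036132812)
tray [[ 0.588   0.1965  0.011 ]
 [ 0.5391 -0.1959  0.011 ]
 [ 0.3896 -0.1754  0.011 ]
 [ 0.4427  0.2173  0.011 ]] [0.48984229 0.01059986 0.011     ] [np.float64(0.39542890907750194), np.float64(0.1509225953281804), np.float64(0.39628849926650267), np.float64(0.14676458562540345)]
mat [[ 0.7358  0.136   0.005 ]
 [ 0.7446 -0.0425  0.005 ]
 [ 0.6253 -0.0464  0.005 ]
 [ 0.6165  0.1336  0.005 ]] [0.68055106 0.04516722 0.005     ] [np.float64(0.1786386080906638), np.float64(0.1194180665591235), np.float64(0.18026902596215724), np.float64(0.11926467675974971)]
1.0710983 [ 0.31692219 -0.35383079 -0.00133924] [0.679943   0.04569358 0.00817758]
```

View pics/crop0.png

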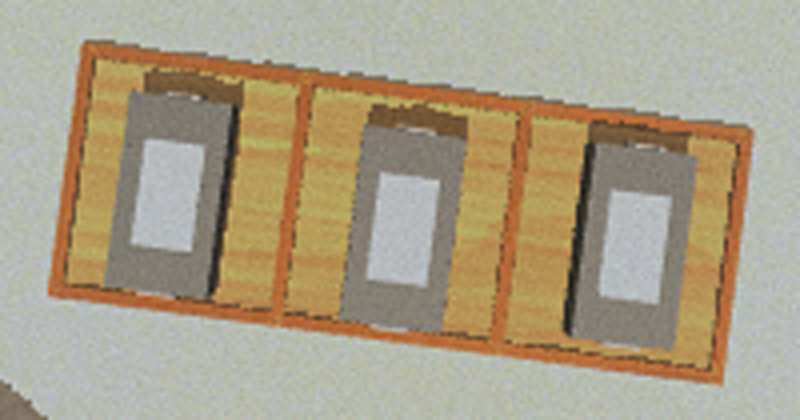

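```bash
cat >> h.py <<'E'
from scipy.spatial.transform import Rotation as R
def go(x,y,z,yawy=82.3):
    s=r.get_state();Rt=R.from_quat(s['eef_rot']);M=Rt.as_matrix()
    t=np.radians(yawy);Y=np.array([np.cos(t),np.sin(t),0]);Z=np.array([0,0,-1.]);X=np.cross(Y,Z)
    G=np.stack([X,Y,Z],1)
    d=M.T@(np.array([x,y,z])-s['tool_pos'])/.06
    a=R.from_matrix(M.T@G).as_rotvec(degrees=True)/6
    print('t',s['clock'],'pos',s['tool_pos'].round(4),'F',s['contact_force'].round(2),'M',s['moment'].round(3),'open',round(s['opening']*88.1,1))
    print('d',d.round(3),'a',a.round(3))
E
python3 -c "
from h import *
go(.5007,.1417,.16)
go(.5007,.1417,.25)"
```

```text
t 0.1 pos [0.1605 0.6035 0.263 ] F [-0.48 -0.67 -0.32] M [-0.036  0.005  0.032] open 88.0
d [-7.457 -5.98   1.727] a [-0.015  0.    -1.196]
t 0.1 pos [0.1605 0.6035 0.263 ] F [-0.48 -0.67 -0.32] M [-0.036  0.005  0.032] open 88.0
d [-7.457 -5.983  0.227] a [-0.015  0.    -1.196]
```

>>> servo_tool([
  {"dx": -0.75, "dy": -0.6, "dz": 0.2, "hand": 88},
  {"dx": -1.5, "dy": -1.2, "dz": 0.2},
  {"dx": -2.25, "dy": -1.8, "dz": 0.2, "az": -0.4},
  {"dx": -3.0, "dy": -2.4, "dz": 0.2, "az": -0.6},
  {"dx": -3.73, "dy": -3.0, "dz": 0.2, "az": -0.8},
  {"dx": -4.5, "dy": -3.6, "dz": 0.2, "az": -1.0},
  {"dx": -5.2, "dy": -4.2, "dz": 0.2, "az": -1.2},
  {"dx": -6.0, "dy": -4.8, "dz": 0.2, "az": -1.2},
  {"dx": -6.7, "dy": -5.4, "dz": 0.2, "az": -1.2},
  {"dx": -7.46, "dy": -5.98, "dz": 0.2, "az": -1.2},
], newtons=50)

```text
schema error: expected keys dx, dy, dz, ax, ay, az, hand
```

>>> servo_tool([
  {"dx": -1.0, "dy": -0.8, "dz": 0.2, "ax": 0, "ay": 0, "az": 0, "hand": 88},
  {"dx": -1.75, "dy": -1.4, "dz": 0.2, "ax": 0, "ay": 0, "az": -0.2, "hand": 88},
  {"dx": -2.5, "dy": -2.0, "dz": 0.2, "ax": 0, "ay": 0, "az": -0.4, "hand": 88},
  {"dx": -3.25, "dy": -2.6, "dz": 0.2, "ax": 0, "ay": 0, "az": -0.6, "hand": 88},
  {"dx": -4.0, "dy": -3.2, "dz": 0.2, "ax": 0, "ay": 0, "az": -0.8, "hand": 88},
  {"dx": -4.75, "dy": -3.8, "dz": 0.2, "ax": 0, "ay": 0, "az": -1.0, "hand": 88},
  {"dx": -5.5, "dy": -4.4, "dz": 0.2, "ax": 0, "ay": 0, "az": -1.2, "hand": 88},
  {"dx": -6.25, "dy": -5.0, "dz": 0.2, "ax": 0, "ay": 0, "az": -1.2, "hand": 88},
  {"dx": -7.0, "dy": -5.6, "dz": 0.2, "ax": 0, "ay": 0, "az": -1.2, "hand": 88},
  {"dx": -7.46, "dy": -5.98, "dz": 0.2, "ax": 0, "ay": 0, "az": -1.2, "hand": 88},
], newtons=50)

```text
clock: 1.35
tool_pos: [0.5023, 0.139, 0.2514]
eef_rot: [0.069, 0.998, -0.001, -0.0]
contact_force: [-0.4, 0.9, 0.9]
opening: 0.998
```

```bash
python3 -c "
from h import *
go(.5007,.1417,.12)"
```

```text
t 1.35 pos [0.5023 0.139  0.2514] F [-0.4   0.86  0.92] M [ 0.046 -0.03  -0.002] open 87.9
d [0.033 0.043 2.189] a [-0.011  0.    -0.033]
```

>>> servo_tool([
  {"dx": 0.02, "dy": 0.02, "dz": 0.8, "ax": 0, "ay": 0, "az": 0, "hand": 88},
  {"dx": 0.02, "dy": 0.02, "dz": 1.6, "ax": 0, "ay": 0, "az": 0, "hand": 88},
  {"dx": 0.02, "dy": 0.02, "dz": 2.1, "ax": 0, "ay": 0, "az": 0, "hand": 88},
  {"dx": 0.02, "dy": 0.02, "dz": 2.1, "ax": 0, "ay": 0, "az": 0, "hand": 88},
  {"dx": 0.02, "dy": 0.02, "dz": 2.1, "ax": 0, "ay": 0, "az": 0, "hand": 88},
])

```text
clock: 1.98
tool_pos: [0.5004, 0.144, 0.1265]
eef_rot: [0.067, 0.998, 0.0, 0.001]
contact_force: [-0.5, -1.1, 0.1]
opening: 0.997
```

```bash
python3 -c "
from h import *
go(.5007,.1417,.042)
p,d=eyes.snapshot('scene'); cv2.imwrite('pics/s1.png',cv2.convertScaleAbs(cv2.resize(p[120:300,180:480,::-1],None,fx=2.6,fy=2.6,interpolation=cv2.INTER_CUBIC),alpha=1.6))
"
```

```text
t 1.975 pos [0.5004 0.144  0.1265] F [-0.51 -1.06  0.11] M [ 0.014 -0.029 -0.056] open 87.8
d [-0.008 -0.038  1.409] a [0.007 0.01  0.004]
```

View pics/s1.png

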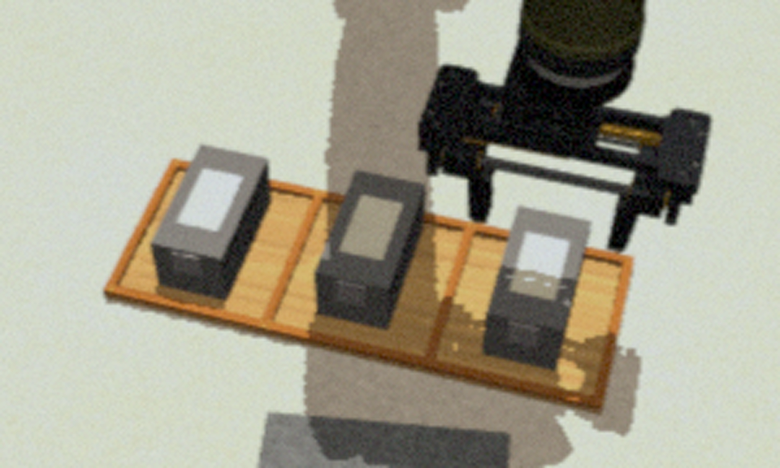

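>>> servo_tool([
  {"dx": -0.01, "dy": -0.03, "dz": 0.6, "ax": 0, "ay": 0, "az": 0, "hand": 88},
  {"dx": -0.01, "dy": -0.03, "dz": 1.1, "ax": 0, "ay": 0, "az": 0, "hand": 88},
  {"dx": -0.01, "dy": -0.03, "dz": 1.4, "ax": 0, "ay": 0, "az": 0, "hand": 88},
  {"dx": -0.01, "dy": -0.03, "dz": 1.4, "ax": 0, "ay": 0, "az": 0, "hand": 88},
  {"dx": -0.01, "dy": -0.03, "dz": 1.4, "ax": 0, "ay": 0, "az": 0, "hand": 62},
  {"dx": -0.01, "dy": -0.03, "dz": 1.4, "ax": 0, "ay": 0, "az": 0, "hand": 45},
  {"dx": -0.01, "dy": -0.03, "dz": 1.4, "ax": 0, "ay": 0, "az": 0, "hand": 40},
  {"dx": -0.01, "dy": -0.03, "dz": 1.4, "ax": 0, "ay": 0, "az": 0, "hand": 40},
], newtons=50)

```text
clock: 3.02
tool_pos: [0.5008, 0.1422, 0.0424]
eef_rot: [0.067, 0.998, 0.0, 0.001]
contact_force: [-0.6, 0.1, 5.5]
opening: 0.653
```

```bash
python3 -c "
from h import *
go(.5007,.1417,.16)"
```

```text
t 3.025 pos [0.5008 0.1422 0.0424] F [-0.6   0.08  5.54] M [ 0.179  0.055 -0.023] open 57.5
d [-0.002 -0.006 -1.96 ] a [0.01  0.012 0.003]
```

>>> servo_tool([
  {"dx": 0, "dy": 0, "dz": -0.3, "ax": 0, "ay": 0, "az": 0, "hand": 40},
  {"dx": 0, "dy": 0, "dz": -0.7, "ax": 0, "ay": 0, "az": 0, "hand": 40},
  {"dx": 0, "dy": 0, "dz": -1.1, "ax": 0, "ay": 0, "az": 0, "hand": 40},
  {"dx": 0, "dy": 0, "dz": -1.5, "ax": 0, "ay": 0, "az": 0, "hand": 40},
  {"dx": 0, "dy": 0, "dz": -1.9, "ax": 0, "ay": 0, "az": 0, "hand": 40},
  {"dx": 0, "dy": 0, "dz": -2.2, "ax": 0, "ay": 0, "az": 0, "hand": 40},
  {"dx": 0, "dy": 0, "dz": -2.3, "ax": 0, "ay": 0, "az": 0, "hand": 40},
  {"dx": 0, "dy": 0, "dz": -2.3, "ax": 0, "ay": 0, "az": 0, "hand": 40},
  {"dx": 0, "dy": 0, "dz": -2.3, "ax": 0, "ay": 0, "az": 0, "hand": 40},
])

```text
clock: 4.15
tool_pos: [0.4997, 0.1415, 0.1788]
eef_rot: [0.067, 0.998, -0.0, -0.001]
contact_force: [-0.0, 0.9, -4.6]
opening: 0.65
```

```bash
python3 -c "
from h import *
go(.5007,.1417,.16)
p,d=eyes.snapshot('scene'); cv2.imwrite('pics/s2.png',cv2.convertScaleAbs(cv2.resize(p[60:300,180:480,::-1],None,fx=2.4,fy=2.4,interpolation=cv2.INTER_CUBIC),alpha=1.6))
"
```

```text
t 4.15 pos [0.4997 0.1415 0.1788] F [-0.01  0.89 -4.65] M [ 0.03  -0.003 -0.018] open 57.3
d [-0.017  0.005  0.314] a [-0.009 -0.016  0.004]
```

View pics/s2.png

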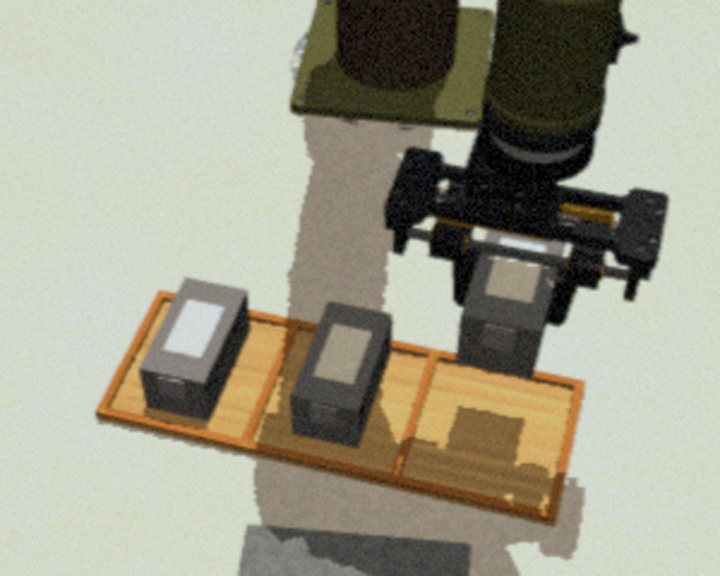

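>>> servo_tool([
  {"dx": 0.8, "dy": 0, "dz": 0, "ax": 0, "ay": 0, "az": 0, "hand": 40},
  {"dx": 0.8, "dy": 0, "dz": 0, "ax": 0, "ay": 0, "az": 0, "hand": 40},
  {"dx": 0.8, "dy": 0, "dz": 0, "ax": 0, "ay": 0, "az": 0, "hand": 40},
  {"dx": -0.1, "dy": 0, "dz": 0, "ax": 0, "ay": 0, "az": 0, "hand": 40},
  {"dx": -0.1, "dy": 0, "dz": 0, "ax": 0, "ay": 0, "az": 0, "hand": 40},
  {"dx": -0.1, "dy": 0, "dz": 0, "ax": 0, "ay": 0, "az": 0, "hand": 40},
  {"dx": 0.8, "dy": 0, "dz": 0, "ax": 0, "ay": 0, "az": 0, "hand": 40},
  {"dx": 0.8, "dy": 0, "dz": 0, "ax": 0, "ay": 0, "az": 0, "hand": 40},
  {"dx": 0, "dy": 0, "dz": 0, "ax": 0, "ay": 0, "az": 0, "hand": 40},
  {"dx": 0, "dy": 0, "dz": 0, "ax": 0, "ay": 0, "az": 0, "hand": 40},
])

```text
clock: 5.45
tool_pos: [0.5042, 0.1414, 0.1801]
eef_rot: [0.069, 0.998, 0.001, 0.003]
contact_force: [-0.3, 0.2, -4.5]
opening: 0.653
```

>>> servo_tool([
  {"dx": 0, "dy": 0, "dz": 0, "ax": 0, "ay": 1.2, "az": 0, "hand": 40},
  {"dx": 0, "dy": 0, "dz": 0, "ax": 0, "ay": 2.5, "az": 0, "hand": 40},
  {"dx": 0, "dy": 0, "dz": 0, "ax": 0, "ay": 2.5, "az": 0, "hand": 40},
  {"dx": 0, "dy": 0, "dz": 0, "ax": 0, "ay": 2.5, "az": 0, "hand": 40},
  {"dx": 0, "dy": 0, "dz": 0, "ax": 0, "ay": 2.5, "az": 0, "hand": 40},
  {"dx": 0, "dy": 0, "dz": 0, "ax": 0, "ay": 2.5, "az": 0, "hand": 40},
  {"dx": 0, "dy": 0, "dz": 0, "ax": 0, "ay": 2.5, "az": 0, "hand": 40},
])

```text
clock: 6.32
tool_pos: [0.5001, 0.142, 0.18]
eef_rot: [0.066, 0.989, 0.009, -0.13]
contact_force: [-0.1, -0.3, -4.9]
opening: 0.654
```

```bash
cat >> h.py <<'E'
def mom(k=8):
    A=[]
    for i in range(k):
        s=r.get_state();A.append(np.r_[s['contact_force'],s['moment'],R.from_quat(s['eef_rot']).as_matrix().T@s['moment']]); eyes.snapshot('top')
    A=np.array(A);print('t',s['clock'],'mean',A.mean(0).round(3),'sd',A.std(0).round(3))
E
python3 -c "
from h import *
mom();go(.5,.14,.18)"
```

```text
t 6.675 mean [ 1.650e-01  2.660e-01 -4.437e+00 -7.000e-02 -4.710e-01 -1.100e-02
  4.000e-03 -4.760e-01  1.200e-02] sd [0.487 0.381 0.515 0.021 0.025 0.024 0.024 0.025 0.022]
t 6.725 pos [0.5003 0.1418 0.1797] F [ 0.07  0.96 -4.09] M [-0.079 -0.516  0.003] open 57.3
d [ 0.002 -0.03  -0.005] a [ 0.0e+00 -2.5e+00  2.0e-03]
```

>>> servo_tool([
  {"dx": 0, "dy": 0, "dz": 0, "ax": 0, "ay": -1.2, "az": 0, "hand": 40},
  {"dx": 0, "dy": 0, "dz": 0, "ax": 0, "ay": -2.5, "az": 0, "hand": 40},
  {"dx": 0, "dy": 0, "dz": 0, "ax": 0, "ay": -3.7, "az": 0, "hand": 40},
  {"dx": 0, "dy": 0, "dz": 0, "ax": 0, "ay": -5, "az": 0, "hand": 40},
  {"dx": 0, "dy": 0, "dz": 0, "ax": 0, "ay": -5, "az": 0, "hand": 40},
  {"dx": 0, "dy": 0, "dz": 0, "ax": 0, "ay": -5, "az": 0, "hand": 40},
  {"dx": 0, "dy": 0, "dz": 0, "ax": 0, "ay": -5, "az": 0, "hand": 40},
  {"dx": 0, "dy": 0, "dz": 0, "ax": 0, "ay": -5, "az": 0, "hand": 40},
  {"dx": 0, "dy": 0, "dz": 0, "ax": 0, "ay": -5, "az": 0, "hand": 40},
])

```text
clock: 7.85
tool_pos: [0.5008, 0.1409, 0.1796]
eef_rot: [0.068, 0.989, -0.009, 0.13]
contact_force: [-0.2, 0.8, -4.1]
opening: 0.654
```

```bash
python3 -c "
from h import *
mom();go(.5007,.1417,.18)"
```

```text
t 8.2 mean [-0.095  0.116 -4.442  0.078  0.488 -0.021 -0.006  0.494  0.023] sd [0.325 0.775 0.391 0.031 0.022 0.03  0.032 0.022 0.029]
t 8.25 pos [0.5002 0.1419 0.1797] F [-0.14 -0.1  -3.79] M [0.068 0.456 0.015] open 57.2
d [-0.009 -0.002 -0.003] a [1.0e-03 2.5e+00 5.0e-03]
```

>>> servo_tool([
  {"dx": 0, "dy": 0, "dz": 0, "ax": 0, "ay": 1.2, "az": 0, "hand": 40},
  {"dx": 0, "dy": 0, "dz": 0, "ax": 0, "ay": 2.5, "az": 0, "hand": 40},
  {"dx": 0, "dy": 0, "dz": 0, "ax": 0, "ay": 2.5, "az": 0, "hand": 40},
  {"dx": 0, "dy": 0, "dz": 0, "ax": 0, "ay": 2.5, "az": 0, "hand": 40},
  {"dx": 0, "dy": 0, "dz": 0, "ax": 0, "ay": 2.5, "az": 0, "hand": 40},
])

```text
clock: 8.88
tool_pos: [0.4988, 0.1423, 0.1794]
eef_rot: [0.066, 0.998, -0.001, 0.0]
contact_force: [0.4, 0.6, -4.8]
opening: 0.655
```

```bash
python3 -c "
from h import *
mom(3);go(.502,.141,.0435)
p,d=eyes.snapshot('scene'); cv2.imwrite('pics/s3.png',cv2.convertScaleAbs(cv2.resize(p[60:300,180:480,::-1],None,fx=2.4,fy=2.4,interpolation=cv2.INTER_CUBIC),alpha=1.6))
"
```

```text
t 8.975 mean [ 3.77e-01 -1.12e-01 -4.51e+00  3.90e-02 -2.30e-02 -4.00e-03 -4.20e-02
 -1.80e-02  4.00e-03] sd [0.511 0.639 0.285 0.029 0.048 0.029 0.034 0.044 0.029]
t 9.025 pos [0.4995 0.1426 0.1797] F [-0.2  -0.09 -3.84] M [0.034 0.028 0.025] open 57.4
d [-0.044 -0.018  2.27 ] a [-0.011  0.006  0.027]
```

View pics/s3.png

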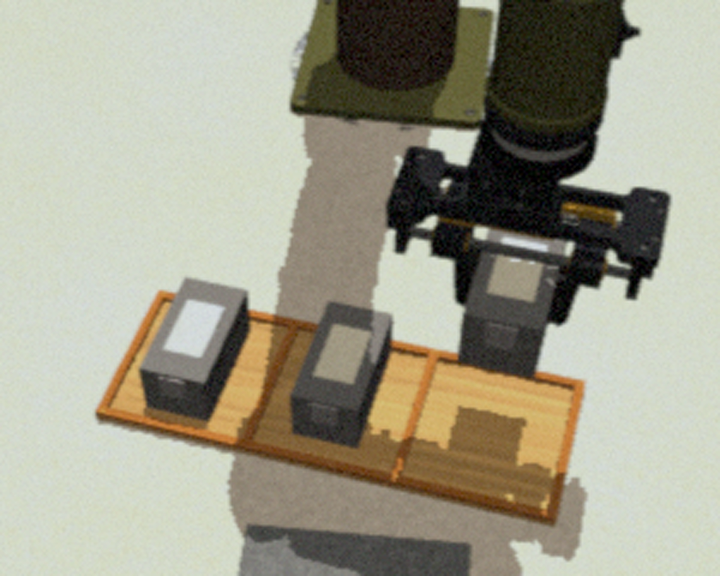

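>>> servo_tool([
  {"dx": -0.04, "dy": -0.01, "dz": 0.5, "ax": 0, "ay": 0, "az": 0, "hand": 40},
  {"dx": -0.04, "dy": -0.01, "dz": 1.0, "ax": 0, "ay": 0, "az": 0, "hand": 40},
  {"dx": -0.04, "dy": -0.01, "dz": 1.5, "ax": 0, "ay": 0, "az": 0, "hand": 40},
  {"dx": -0.04, "dy": -0.01, "dz": 1.9, "ax": 0, "ay": 0, "az": 0, "hand": 40},
  {"dx": -0.04, "dy": -0.01, "dz": 2.1, "ax": 0, "ay": 0, "az": 0, "hand": 40},
  {"dx": -0.04, "dy": -0.01, "dz": 2.25, "ax": 0, "ay": 0, "az": 0, "hand": 40},
  {"dx": -0.04, "dy": -0.01, "dz": 2.27, "ax": 0, "ay": 0, "az": 0, "hand": 40},
  {"dx": -0.04, "dy": -0.01, "dz": 2.27, "ax": 0, "ay": 0, "az": 0, "hand": 40},
])

```text
clock: 10.07
tool_pos: [0.503, 0.141, 0.044]
eef_rot: [0.067, 0.998, 0.0, 0.0]
contact_force: [0.6, -0.1, -3.6]
opening: 0.652
```

```bash
python3 -c "
from h import *
go(.502,.141,.0425)"
```

```text
t 10.075 pos [0.503 0.141 0.044] F [ 0.6  -0.13 -3.58] M [0.054 0.024 0.031] open 57.4
d [ 0.016 -0.003  0.026] a [0.005 0.009 0.002]
```

Lower 2 mm more, open, rise.

>>> servo_tool([
  {"dx": 0, "dy": 0, "dz": 0.03, "ax": 0, "ay": 0, "az": 0, "hand": 40},
  {"dx": 0, "dy": 0, "dz": 0.03, "ax": 0, "ay": 0, "az": 0, "hand": 40},
  {"dx": 0, "dy": 0, "dz": 0.03, "ax": 0, "ay": 0, "az": 0, "hand": 60},
  {"dx": 0, "dy": 0, "dz": 0.03, "ax": 0, "ay": 0, "az": 0, "hand": 88},
  {"dx": 0, "dy": 0, "dz": 0.03, "ax": 0, "ay": 0, "az": 0, "hand": 88},
  {"dx": 0, "dy": 0, "dz": 0.03, "ax": 0, "ay": 0, "az": 0, "hand": 88},
  {"dx": 0, "dy": 0, "dz": -0.3, "ax": 0, "ay": 0, "az": 0, "hand": 88},
  {"dx": 0, "dy": 0, "dz": -0.8, "ax": 0, "ay": 0, "az": 0, "hand": 88},
  {"dx": 0, "dy": 0, "dz": -1.5, "ax": 0, "ay": 0, "az": 0, "hand": 88},
  {"dx": 0, "dy": 0, "dz": -1.5, "ax": 0, "ay": 0, "az": 0, "hand": 88},
])

```text
clock: 11.32
tool_pos: [0.5042, 0.1414, 0.136]
eef_rot: [0.067, 0.998, 0.001, 0.002]
contact_force: [0.2, 0.4, -0.1]
opening: 0.997
```

```bash
python3 -c "
from h import *
go(.481,.0105,.135)"
```

```text
t 11.325 pos [0.5042 0.1414 0.136 ] F [ 0.22  0.35 -0.14] M [-0.028 -0.036 -0.023] open 87.8
d [ 0.09  -2.215  0.009] a [ 0.028  0.044 -0.003]
```

>>> servo_tool([
  {"dx": 0.05, "dy": -0.8, "dz": 0, "ax": 0, "ay": 0, "az": 0, "hand": 88},
  {"dx": 0.05, "dy": -1.6, "dz": 0, "ax": 0, "ay": 0, "az": 0, "hand": 88},
  {"dx": 0.05, "dy": -2.2, "dz": 0, "ax": 0, "ay": 0, "az": 0, "hand": 88},
  {"dx": 0.05, "dy": -2.2, "dz": 0, "ax": 0, "ay": 0, "az": 0, "hand": 88},
  {"dx": 0.05, "dy": -2.2, "dz": 0, "ax": 0, "ay": 0, "az": 0, "hand": 88},
])

```text
clock: 11.95
tool_pos: [0.482, 0.0114, 0.1331]
eef_rot: [0.067, 0.998, 0.001, -0.0]
contact_force: [-0.5, -0.6, -0.5]
opening: 1.0
```

```bash
python3 -c "
from h import *
go(.481,.0105,.042)"
```

```text
t 11.95 pos [0.482  0.0114 0.1331] F [-0.49 -0.62 -0.5 ] M [ 0.002 -0.031  0.031] open 88.1
d [ 0.014 -0.019  1.518] a [ 0.011 -0.003  0.009]
```

>>> servo_tool([
  {"dx": 0.01, "dy": -0.02, "dz": 0.6, "ax": 0, "ay": 0, "az": 0, "hand": 88},
  {"dx": 0.01, "dy": -0.02, "dz": 1.2, "ax": 0, "ay": 0, "az": 0, "hand": 88},
  {"dx": 0.01, "dy": -0.02, "dz": 1.5, "ax": 0, "ay": 0, "az": 0, "hand": 88},
  {"dx": 0.01, "dy": -0.02, "dz": 1.5, "ax": 0, "ay": 0, "az": 0, "hand": 88},
  {"dx": 0.01, "dy": -0.02, "dz": 1.5, "ax": 0, "ay": 0, "az": 0, "hand": 62},
  {"dx": 0.01, "dy": -0.02, "dz": 1.5, "ax": 0, "ay": 0, "az": 0, "hand": 45},
  {"dx": 0.01, "dy": -0.02, "dz": 1.5, "ax": 0, "ay": 0, "az": 0, "hand": 40},
  {"dx": 0.01, "dy": -0.02, "dz": 1.5, "ax": 0, "ay": 0, "az": 0, "hand": 40},
  {"dx": 0.01, "dy": -0.02, "dz": 1.5, "ax": 0, "ay": 0, "az": 0, "hand": 40},
])

```text
clock: 13.08
tool_pos: [0.4818, 0.01, 0.0441]
eef_rot: [0.067, 0.998, 0.001, 0.001]
contact_force: [-0.5, 1.1, 5.1]
opening: 0.65
```

```bash
python3 -c "
from h import *
go(.49,.0105,.18)"
```

```text
t 13.075 pos [0.4818 0.01   0.0441] F [-0.49  1.12  5.1 ] M [ 0.499  0.018 -0.01 ] open 57.3
d [-0.138  0.03  -2.264] a [0.015 0.016 0.005]
```

>>> servo_tool([
  {"dx": 0, "dy": 0, "dz": -0.3, "ax": 0, "ay": 0, "az": 0, "hand": 40},
  {"dx": 0, "dy": 0, "dz": -0.7, "ax": 0, "ay": 0, "az": 0, "hand": 40},
  {"dx": 0, "dy": 0, "dz": -1.1, "ax": 0, "ay": 0, "az": 0, "hand": 40},
  {"dx": 0, "dy": 0, "dz": -1.5, "ax": 0, "ay": 0, "az": 0, "hand": 40},
  {"dx": 0, "dy": 0, "dz": -1.9, "ax": 0, "ay": 0, "az": 0, "hand": 40},
  {"dx": 0, "dy": 0, "dz": -2.2, "ax": 0, "ay": 0, "az": 0, "hand": 40},
  {"dx": 0, "dy": 0, "dz": -2.3, "ax": 0, "ay": 0, "az": 0, "hand": 40},
  {"dx": 0, "dy": 0, "dz": -2.3, "ax": 0, "ay": 0, "az": 0, "hand": 40},
  {"dx": 0, "dy": 0, "dz": -2.3, "ax": 0, "ay": 0, "az": 0, "hand": 40},
])

```text
clock: 14.2
tool_pos: [0.4806, 0.0091, 0.1807]
eef_rot: [0.067, 0.998, -0.0, -0.001]
contact_force: [-0.2, -0.3, -4.5]
opening: 0.65
```

>>> servo_tool([
  {"dx": 0.8, "dy": 0, "dz": 0, "ax": 0, "ay": 0, "az": 0, "hand": 40},
  {"dx": 0.8, "dy": 0, "dz": 0, "ax": 0, "ay": 0, "az": 0, "hand": 40},
  {"dx": 0.8, "dy": 0, "dz": 0, "ax": 0, "ay": 0, "az": 0, "hand": 40},
  {"dx": -0.1, "dy": 0, "dz": 0, "ax": 0, "ay": 0, "az": 0, "hand": 40},
  {"dx": -0.1, "dy": 0, "dz": 0, "ax": 0, "ay": 0, "az": 0, "hand": 40},
  {"dx": -0.1, "dy": 0, "dz": 0, "ax": 0, "ay": 0, "az": 0, "hand": 40},
  {"dx": 0.8, "dy": 0, "dz": 0, "ax": 0, "ay": 0, "az": 0, "hand": 40},
  {"dx": 0.8, "dy": 0, "dz": 0, "ax": 0, "ay": 0, "az": 0, "hand": 40},
  {"dx": 0, "dy": 0, "dz": 0, "ax": 0, "ay": 0, "az": 0, "hand": 40},
  {"dx": 0, "dy": 0, "dz": 0, "ax": 0, "ay": 0, "az": 0, "hand": 40},
])

```text
clock: 15.45
tool_pos: [0.4853, 0.0094, 0.1819]
eef_rot: [0.068, 0.998, 0.001, 0.003]
contact_force: [-1.1, 0.2, -4.3]
opening: 0.655
```

>>> servo_tool([
  {"dx": 0, "dy": 0, "dz": 0, "ax": 0, "ay": 1.2, "az": 0, "hand": 40},
  {"dx": 0, "dy": 0, "dz": 0, "ax": 0, "ay": 2.5, "az": 0, "hand": 40},
  {"dx": 0, "dy": 0, "dz": 0, "ax": 0, "ay": 2.5, "az": 0, "hand": 40},
  {"dx": 0, "dy": 0, "dz": 0, "ax": 0, "ay": 2.5, "az": 0, "hand": 40},
  {"dx": 0, "dy": 0, "dz": 0, "ax": 0, "ay": 2.5, "az": 0, "hand": 40},
  {"dx": 0, "dy": 0, "dz": 0, "ax": 0, "ay": 2.5, "az": 0, "hand": 40},
  {"dx": 0, "dy": 0, "dz": 0, "ax": 0, "ay": 2.5, "az": 0, "hand": 40},
])

```text
clock: 16.32
tool_pos: [0.481, 0.0095, 0.1817]
eef_rot: [0.066, 0.989, 0.009, -0.13]
contact_force: [-0.6, 1.0, -4.5]
opening: 0.651
```

```bash
python3 -c "
from h import *
mom();go(.5,.14,.18)"
```

```text
t 16.675 mean [ 0.071  0.129 -4.319 -0.062 -0.474  0.006 -0.    -0.478 -0.006] sd [0.29  0.568 0.28  0.022 0.023 0.023 0.028 0.021 0.019]
t 16.725 pos [0.4812 0.0094 0.1815] F [-0.05 -0.48 -4.71] M [-0.037 -0.494  0.033] open 57.7
d [-0.025  2.2    0.019] a [ 1.0e-03 -2.5e+00  2.0e-03]
```

>>> servo_tool([
  {"dx": 0, "dy": 0, "dz": 0, "ax": 0, "ay": -1.2, "az": 0, "hand": 40},
  {"dx": 0, "dy": 0, "dz": 0, "ax": 0, "ay": -2.5, "az": 0, "hand": 40},
  {"dx": 0, "dy": 0, "dz": 0, "ax": 0, "ay": -3.7, "az": 0, "hand": 40},
  {"dx": 0, "dy": 0, "dz": 0, "ax": 0, "ay": -5, "az": 0, "hand": 40},
  {"dx": 0, "dy": 0, "dz": 0, "ax": 0, "ay": -5, "az": 0, "hand": 40},
  {"dx": 0, "dy": 0, "dz": 0, "ax": 0, "ay": -5, "az": 0, "hand": 40},
  {"dx": 0, "dy": 0, "dz": 0, "ax": 0, "ay": -5, "az": 0, "hand": 40},
  {"dx": 0, "dy": 0, "dz": 0, "ax": 0, "ay": -5, "az": 0, "hand": 40},
  {"dx": 0, "dy": 0, "dz": 0, "ax": 0, "ay": -5, "az": 0, "hand": 40},
])

```text
clock: 17.85
tool_pos: [0.4816, 0.0093, 0.1816]
eef_rot: [0.067, 0.989, -0.009, 0.13]
contact_force: [0.3, 0.7, -5.0]
opening: 0.651
```

```bash
python3 -c "
from h import *
mom();go(.5,.14,.18)"
```

```text
t 18.2 mean [-1.120e-01  1.790e-01 -4.739e+00  5.200e-02  4.680e-01  1.000e-03
  1.100e-02  4.700e-01 -4.000e-03] sd [0.396 0.47  0.65  0.033 0.042 0.027 0.036 0.042 0.026]
t 18.25 pos [0.4813 0.0093 0.1815] F [-0.52  0.17 -4.51] M [ 0.077  0.504 -0.011] open 57.9
d [-0.011  2.2    0.029] a [1.000e-03 2.501e+00 1.000e-03]
```

>>> servo_tool([
  {"dx": 0, "dy": 0, "dz": 0, "ax": 0, "ay": 1.2, "az": 0, "hand": 40},
  {"dx": 0, "dy": 0, "dz": 0, "ax": 0, "ay": 2.5, "az": 0, "hand": 40},
  {"dx": 0, "dy": 0, "dz": 0, "ax": 0, "ay": 2.5, "az": 0, "hand": 40},
  {"dx": 0, "dy": 0, "dz": 0, "ax": 0, "ay": 2.5, "az": 0, "hand": 40},
  {"dx": 0, "dy": 0, "dz": 0, "ax": 0, "ay": 2.5, "az": 0, "hand": 40},
])

```text
clock: 18.88
tool_pos: [0.4823, 0.0087, 0.1813]
eef_rot: [0.069, 0.998, 0.001, 0.001]
contact_force: [0.2, -0.1, -4.5]
opening: 0.655
```

```bash
python3 -c "
from h import *
mom(4);go(.487,.0107,.045)
p,d=eyes.snapshot('scene'); cv2.imwrite('pics/s4.png',cv2.convertScaleAbs(cv2.resize(p[60:300,180:480,::-1],None,fx=2.4,fy=2.4,interpolation=cv2.INTER_CUBIC),alpha=1.6))
"
```

```text
t 19.025 mean [ 9.000e-02 -2.190e-01 -4.435e+00 -1.800e-02  7.000e-03 -1.200e-02
  1.900e-02  4.000e-03  1.100e-02] sd [0.42  0.537 0.238 0.023 0.022 0.03  0.022 0.023 0.03 ]
t 19.075 pos [0.4806 0.009  0.1813] F [-0.47  0.96 -4.28] M [0.008 0.083 0.013] open 57.5
d [-0.102  0.047  2.272] a [-0.018  0.004  0.008]
```

View pics/s4.png

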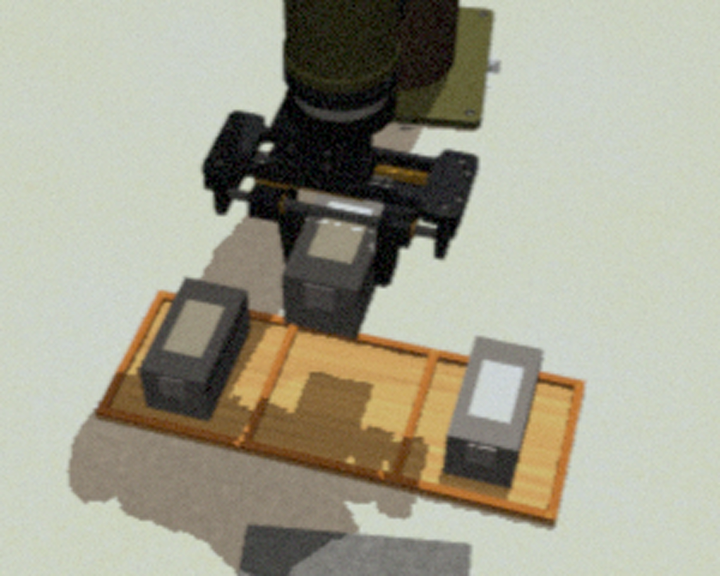

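>>> servo_tool([
  {"dx": -0.1, "dy": 0.04, "dz": 0.5, "ax": 0, "ay": 0, "az": 0, "hand": 40},
  {"dx": -0.1, "dy": 0.04, "dz": 1.0, "ax": 0, "ay": 0, "az": 0, "hand": 40},
  {"dx": -0.1, "dy": 0.04, "dz": 1.5, "ax": 0, "ay": 0, "az": 0, "hand": 40},
  {"dx": -0.1, "dy": 0.04, "dz": 1.9, "ax": 0, "ay": 0, "az": 0, "hand": 40},
  {"dx": -0.1, "dy": 0.04, "dz": 2.1, "ax": 0, "ay": 0, "az": 0, "hand": 40},
  {"dx": -0.1, "dy": 0.04, "dz": 2.25, "ax": 0, "ay": 0, "az": 0, "hand": 40},
  {"dx": -0.1, "dy": 0.04, "dz": 2.27, "ax": 0, "ay": 0, "az": 0, "hand": 40},
  {"dx": -0.1, "dy": 0.04, "dz": 2.27, "ax": 0, "ay": 0, "az": 0, "hand": 40},
])

```text
clock: 20.12
tool_pos: [0.4877, 0.0111, 0.0457]
eef_rot: [0.067, 0.998, 0.0, 0.0]
contact_force: [0.1, 0.2, -3.8]
opening: 0.653
```

```bash
python3 -c "
from h import *
go(.487,.0107,.044)"
```

```text
t 20.125 pos [0.4877 0.0111 0.0457] F [ 0.08  0.17 -3.83] M [ 0.001  0.02  -0.042] open 57.6
d [ 0.011 -0.008  0.028] a [0.001 0.007 0.005]
```

>>> servo_tool([
  {"dx": 0, "dy": 0, "dz": 0.03, "ax": 0, "ay": 0, "az": 0, "hand": 40},
  {"dx": 0, "dy": 0, "dz": 0.03, "ax": 0, "ay": 0, "az": 0, "hand": 40},
  {"dx": 0, "dy": 0, "dz": 0.03, "ax": 0, "ay": 0, "az": 0, "hand": 60},
  {"dx": 0, "dy": 0, "dz": 0.03, "ax": 0, "ay": 0, "az": 0, "hand": 88},
  {"dx": 0, "dy": 0, "dz": 0.03, "ax": 0, "ay": 0, "az": 0, "hand": 88},
  {"dx": 0, "dy": 0, "dz": 0.03, "ax": 0, "ay": 0, "az": 0, "hand": 88},
  {"dx": 0, "dy": 0, "dz": -0.3, "ax": 0, "ay": 0, "az": 0, "hand": 88},
  {"dx": 0, "dy": 0, "dz": -0.8, "ax": 0, "ay": 0, "az": 0, "hand": 88},
  {"dx": 0, "dy": 0, "dz": -1.5, "ax": 0, "ay": 0, "az": 0, "hand": 88},
  {"dx": 0, "dy": 0, "dz": -1.5, "ax": 0, "ay": 0, "az": 0, "hand": 88},
])

```text
clock: 21.38
tool_pos: [0.4889, 0.0111, 0.1375]
eef_rot: [0.067, 0.998, 0.001, 0.002]
contact_force: [-0.1, 0.5, -0.3]
opening: 1.0
```

```bash
python3 -c "
from h import *
go(.4708,-.1186,.135)"
```

```text
t 21.375 pos [0.4889 0.0111 0.1375] F [-0.09  0.55 -0.32] M [ 0.017 -0.001  0.006] open 88.1
d [ 0.008 -2.183  0.038] a [ 0.018  0.044 -0.006]
```

>>> servo_tool([
  {"dx": 0, "dy": -0.8, "dz": 0, "ax": 0, "ay": 0, "az": 0, "hand": 88},
  {"dx": 0, "dy": -1.6, "dz": 0, "ax": 0, "ay": 0, "az": 0, "hand": 88},
  {"dx": 0, "dy": -2.18, "dz": 0, "ax": 0, "ay": 0, "az": 0, "hand": 88},
  {"dx": 0, "dy": -2.18, "dz": 0, "ax": 0, "ay": 0, "az": 0, "hand": 88},
  {"dx": 0, "dy": -2.18, "dz": 0, "ax": 0, "ay": 0, "az": 0, "hand": 88},
])

```text
clock: 22.0
tool_pos: [0.47, -0.1178, 0.1348]
eef_rot: [0.067, 0.998, 0.001, -0.0]
contact_force: [-0.9, 0.4, -0.5]
opening: 1.002
```

```bash
python3 -c "
from h import *
go(.4708,-.1186,.043)"
```

```text
t 22.0 pos [ 0.47   -0.1178  0.1348] F [-0.92  0.38 -0.46] M [ 0.067  0.015 -0.026] open 88.3
d [-0.017 -0.013  1.53 ] a [ 0.011 -0.005  0.009]
```

>>> servo_tool([
  {"dx": -0.02, "dy": -0.01, "dz": 0.6, "ax": 0, "ay": 0, "az": 0, "hand": 88},
  {"dx": -0.02, "dy": -0.01, "dz": 1.2, "ax": 0, "ay": 0, "az": 0, "hand": 88},
  {"dx": -0.02, "dy": -0.01, "dz": 1.53, "ax": 0, "ay": 0, "az": 0, "hand": 88},
  {"dx": -0.02, "dy": -0.01, "dz": 1.53, "ax": 0, "ay": 0, "az": 0, "hand": 88},
  {"dx": -0.02, "dy": -0.01, "dz": 1.53, "ax": 0, "ay": 0, "az": 0, "hand": 62},
  {"dx": -0.02, "dy": -0.01, "dz": 1.53, "ax": 0, "ay": 0, "az": 0, "hand": 45},
  {"dx": -0.02, "dy": -0.01, "dz": 1.53, "ax": 0, "ay": 0, "az": 0, "hand": 40},
  {"dx": -0.02, "dy": -0.01, "dz": 1.53, "ax": 0, "ay": 0, "az": 0, "hand": 40},
  {"dx": -0.02, "dy": -0.01, "dz": 1.53, "ax": 0, "ay": 0, "az": 0, "hand": 40},
])

```text
clock: 23.12
tool_pos: [0.4716, -0.1191, 0.0441]
eef_rot: [0.067, 0.998, 0.0, 0.001]
contact_force: [0.1, 1.3, 6.3]
opening: 0.653
```

```bash
python3 -c "
from h import *
go(.4708,-.1186,.18)"
```

```text
t 23.125 pos [ 0.4716 -0.1191  0.0441] F [0.08 1.33 6.26] M [ 0.277  0.022 -0.024] open 57.5
d [ 0.011  0.009 -2.265] a [0.008 0.013 0.003]
```

>>> servo_tool([
  {"dx": 0, "dy": 0, "dz": -0.3, "ax": 0, "ay": 0, "az": 0, "hand": 40},
  {"dx": 0, "dy": 0, "dz": -0.7, "ax": 0, "ay": 0, "az": 0, "hand": 40},
  {"dx": 0, "dy": 0, "dz": -1.1, "ax": 0, "ay": 0, "az": 0, "hand": 40},
  {"dx": 0, "dy": 0, "dz": -1.5, "ax": 0, "ay": 0, "az": 0, "hand": 40},
  {"dx": 0, "dy": 0, "dz": -1.9, "ax": 0, "ay": 0, "az": 0, "hand": 40},
  {"dx": 0, "dy": 0, "dz": -2.2, "ax": 0, "ay": 0, "az": 0, "hand": 40},
  {"dx": 0, "dy": 0, "dz": -2.3, "ax": 0, "ay": 0, "az": 0, "hand": 40},
  {"dx": 0, "dy": 0, "dz": -2.3, "ax": 0, "ay": 0, "az": 0, "hand": 40},
  {"dx": 0, "dy": 0, "dz": -2.3, "ax": 0, "ay": 0, "az": 0, "hand": 40},
])

```text
clock: 24.25
tool_pos: [0.4705, -0.1195, 0.1807]
eef_rot: [0.067, 0.998, 0.0, -0.001]
contact_force: [-0.0, 0.0, -4.4]
opening: 0.653
```

>>> servo_tool([
  {"dx": 0.8, "dy": 0, "dz": 0, "ax": 0, "ay": 0, "az": 0, "hand": 40},
  {"dx": 0.8, "dy": 0, "dz": 0, "ax": 0, "ay": 0, "az": 0, "hand": 40},
  {"dx": 0.8, "dy": 0, "dz": 0, "ax": 0, "ay": 0, "az": 0, "hand": 40},
  {"dx": -0.1, "dy": 0, "dz": 0, "ax": 0, "ay": 0, "az": 0, "hand": 40},
  {"dx": -0.1, "dy": 0, "dz": 0, "ax": 0, "ay": 0, "az": 0, "hand": 40},
  {"dx": -0.1, "dy": 0, "dz": 0, "ax": 0, "ay": 0, "az": 0, "hand": 40},
  {"dx": 0.8, "dy": 0, "dz": 0, "ax": 0, "ay": 0, "az": 0, "hand": 40},
  {"dx": 0.8, "dy": 0, "dz": 0, "ax": 0, "ay": 0, "az": 0, "hand": 40},
  {"dx": 0, "dy": 0, "dz": 0, "ax": 0, "ay": 0, "az": 0, "hand": 40},
  {"dx": 0, "dy": 0, "dz": 0, "ax": 0, "ay": 0, "az": 0, "hand": 40},
])

```text
clock: 25.5
tool_pos: [0.4753, -0.1194, 0.1819]
eef_rot: [0.068, 0.998, 0.001, 0.003]
contact_force: [-0.7, 0.8, -3.4]
opening: 0.653
```

>>> servo_tool([
  {"dx": 0, "dy": 0, "dz": 0, "ax": 0, "ay": 1.2, "az": 0, "hand": 40},
  {"dx": 0, "dy": 0, "dz": 0, "ax": 0, "ay": 2.5, "az": 0, "hand": 40},
  {"dx": 0, "dy": 0, "dz": 0, "ax": 0, "ay": 2.5, "az": 0, "hand": 40},
  {"dx": 0, "dy": 0, "dz": 0, "ax": 0, "ay": 2.5, "az": 0, "hand": 40},
  {"dx": 0, "dy": 0, "dz": 0, "ax": 0, "ay": 2.5, "az": 0, "hand": 40},
  {"dx": 0, "dy": 0, "dz": 0, "ax": 0, "ay": 2.5, "az": 0, "hand": 40},
  {"dx": 0, "dy": 0, "dz": 0, "ax": 0, "ay": 2.5, "az": 0, "hand": 40},
])

```text
clock: 26.38
tool_pos: [0.4709, -0.1195, 0.1817]
eef_rot: [0.066, 0.989, 0.009, -0.13]
contact_force: [-0.1, -0.0, -4.5]
opening: 0.652
```

```bash
python3 -c "
from h import *
mom();go(.5,.14,.18)"
```

```text
t 26.725 mean [ 2.040e-01 -6.000e-02 -4.601e+00 -6.000e-02 -4.270e-01  7.000e-03
  4.000e-03 -4.310e-01 -6.000e-03] sd [0.567 0.503 0.794 0.033 0.035 0.02  0.032 0.035 0.021]
t 26.775 pos [ 0.4711 -0.1194  0.1814] F [ 0.21 -0.09 -3.83] M [-0.1   -0.436  0.037] open 57.8
d [0.091 4.349 0.05 ] a [ 1.0e-03 -2.5e+00  3.0e-03]
```

>>> servo_tool([
  {"dx": 0, "dy": 0, "dz": 0, "ax": 0, "ay": -1.2, "az": 0, "hand": 40},
  {"dx": 0, "dy": 0, "dz": 0, "ax": 0, "ay": -2.5, "az": 0, "hand": 40},
  {"dx": 0, "dy": 0, "dz": 0, "ax": 0, "ay": -3.7, "az": 0, "hand": 40},
  {"dx": 0, "dy": 0, "dz": 0, "ax": 0, "ay": -5, "az": 0, "hand": 40},
  {"dx": 0, "dy": 0, "dz": 0, "ax": 0, "ay": -5, "az": 0, "hand": 40},
  {"dx": 0, "dy": 0, "dz": 0, "ax": 0, "ay": -5, "az": 0, "hand": 40},
  {"dx": 0, "dy": 0, "dz": 0, "ax": 0, "ay": -5, "az": 0, "hand": 40},
  {"dx": 0, "dy": 0, "dz": 0, "ax": 0, "ay": -5, "az": 0, "hand": 40},
  {"dx": 0, "dy": 0, "dz": 0, "ax": 0, "ay": -5, "az": 0, "hand": 40},
])

```text
clock: 27.9
tool_pos: [0.4718, -0.1196, 0.1816]
eef_rot: [0.067, 0.989, -0.009, 0.131]
contact_force: [-0.1, -0.1, -5.8]
opening: 0.652
```

```bash
python3 -c "
from h import *
mom();go(.5,.14,.18)"
```

```text
t 28.25 mean [ 1.150e-01 -1.920e-01 -4.648e+00  6.300e-02  4.220e-01 -0.000e+00
 -6.000e-03  4.260e-01  2.000e-03] sd [0.487 0.292 0.827 0.017 0.024 0.04  0.016 0.023 0.041]
t 28.3 pos [ 0.4711 -0.1195  0.1815] F [ 0.28  0.97 -4.33] M [ 0.064  0.375 -0.014] open 57.5
d [ 1.05e-01  4.35e+00 -2.00e-03] a [1.0e-03 2.5e+00 2.0e-03]
```

>>> servo_tool([
  {"dx": 0, "dy": 0, "dz": 0, "ax": 0, "ay": 1.2, "az": 0, "hand": 40},
  {"dx": 0, "dy": 0, "dz": 0, "ax": 0, "ay": 2.5, "az": 0, "hand": 40},
  {"dx": 0, "dy": 0, "dz": 0, "ax": 0, "ay": 2.5, "az": 0, "hand": 40},
  {"dx": 0, "dy": 0, "dz": 0, "ax": 0, "ay": 2.5, "az": 0, "hand": 40},
  {"dx": 0, "dy": 0, "dz": 0, "ax": 0, "ay": 2.5, "az": 0, "hand": 40},
])

```text
clock: 28.92
tool_pos: [0.4715, -0.1197, 0.1813]
eef_rot: [0.068, 0.998, 0.0, 0.0]
contact_force: [1.1, -0.3, -5.8]
opening: 0.656
```

```bash
python3 -c "
from h import *
mom(4);go(.68,.045,.18)
p,d=eyes.snapshot('scene'); cv2.imwrite('pics/s5.png',cv2.convertScaleAbs(cv2.resize(p[60:300,180:480,::-1],None,fx=2.4,fy=2.4,interpolation=cv2.INTER_CUBIC),alpha=1.6))
"
```

```text
t 29.075 mean [ 0.123 -0.228 -4.947 -0.038 -0.033  0.013  0.034 -0.038 -0.013] sd [0.558 0.202 0.613 0.036 0.03  0.04  0.036 0.031 0.04 ]
t 29.125 pos [ 0.4705 -0.1197  0.1814] F [-1.25 -0.57 -4.47] M [-0.007 -0.036  0.019] open 57.7
d [-3.094  3.186  0.019] a [-0.012 -0.003  0.006]
```

View pics/s5.png

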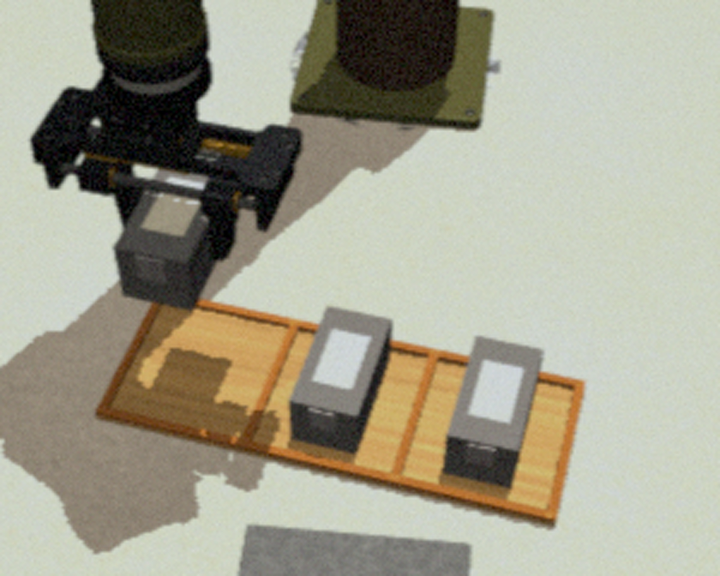

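Right case has a moment swing of 0.86 against 0.95–0.97 Nm. That is the sign and size a ball rolling to the low end would give. I'll carry it over the mat and confirm with small tilts.

>>> servo_tool([
  {"dx": -0.3, "dy": 0.3, "dz": 0, "ax": 0, "ay": 0, "az": 0, "hand": 40},
  {"dx": -0.7, "dy": 0.7, "dz": 0, "ax": 0, "ay": 0, "az": 0, "hand": 40},
  {"dx": -1.2, "dy": 1.2, "dz": 0, "ax": 0, "ay": 0, "az": 0, "hand": 40},
  {"dx": -1.7, "dy": 1.7, "dz": 0, "ax": 0, "ay": 0, "az": 0, "hand": 40},
  {"dx": -2.2, "dy": 2.2, "dz": 0, "ax": 0, "ay": 0, "az": 0, "hand": 40},
  {"dx": -2.6, "dy": 2.7, "dz": 0, "ax": 0, "ay": 0, "az": 0, "hand": 40},
  {"dx": -2.9, "dy": 3.0, "dz": 0, "ax": 0, "ay": 0, "az": 0, "hand": 40},
  {"dx": -3.09, "dy": 3.19, "dz": 0, "ax": 0, "ay": 0, "az": 0, "hand": 40},
  {"dx": -3.09, "dy": 3.19, "dz": 0, "ax": 0, "ay": 0, "az": 0, "hand": 40},
  {"dx": -3.09, "dy": 3.19, "dz": 0, "ax": 0, "ay": 0, "az": 0, "hand": 40},
])

```text
clock: 30.42
tool_pos: [0.6794, 0.0445, 0.181]
eef_rot: [0.067, 0.998, -0.001, -0.001]
contact_force: [-0.6, -0.9, -5.1]
opening: 0.65
```

>>> servo_tool([
  {"dx": 0, "dy": 0, "dz": 0, "ax": 0, "ay": 0.7, "az": 0, "hand": 40},
  {"dx": 0, "dy": 0, "dz": 0, "ax": 0, "ay": 0.7, "az": 0, "hand": 40},
  {"dx": 0, "dy": 0, "dz": 0, "ax": 0, "ay": 0.7, "az": 0, "hand": 40},
  {"dx": 0, "dy": 0, "dz": 0, "ax": 0, "ay": 0.7, "az": 0, "hand": 40},
  {"dx": 0, "dy": 0, "dz": 0, "ax": 0, "ay": 0.7, "az": 0, "hand": 40},
  {"dx": 0, "dy": 0, "dz": 0, "ax": 0, "ay": 0.7, "az": 0, "hand": 40},
  {"dx": 0, "dy": 0, "dz": 0, "ax": 0, "ay": 0.7, "az": 0, "hand": 40},
  {"dx": 0, "dy": 0, "dz": 0, "ax": 0, "ay": 0.7, "az": 0, "hand": 40},
  {"dx": 0, "dy": 0, "dz": 0, "ax": 0, "ay": 0.7, "az": 0, "hand": 40},
  {"dx": 0, "dy": 0, "dz": 0, "ax": 0, "ay": 0.7, "az": 0, "hand": 40},
])

```text
clock: 31.68
tool_pos: [0.6804, 0.0455, 0.1815]
eef_rot: [0.067, 0.997, 0.002, -0.037]
contact_force: [0.4, 0.5, -4.8]
opening: 0.648
```

```bash
python3 -c "
from h import *
mom(20);go(.68,.045,.18)"
```

```text
t 32.625 mean [ 9.100e-02  1.840e-01 -4.335e+00 -1.300e-02 -8.400e-02 -4.000e-03
  1.000e-03 -8.500e-02  4.000e-03] sd [0.385 0.609 0.451 0.028 0.025 0.031 0.027 0.026 0.031]
t 32.675 pos [0.6804 0.0455 0.1815] F [-0.5  -0.45 -4.58] M [-0.006 -0.135  0.015] open 57.2
d [ 0.004 -0.009  0.026] a [ 0.001 -0.7    0.003]
```

>>> servo_tool([
  {"dx": 0, "dy": 0, "dz": 0, "ax": 0, "ay": -1.4, "az": 0, "hand": 40},
  {"dx": 0, "dy": 0, "dz": 0, "ax": 0, "ay": -1.4, "az": 0, "hand": 40},
  {"dx": 0, "dy": 0, "dz": 0, "ax": 0, "ay": -1.4, "az": 0, "hand": 40},
  {"dx": 0, "dy": 0, "dz": 0, "ax": 0, "ay": -1.4, "az": 0, "hand": 40},
  {"dx": 0, "dy": 0, "dz": 0, "ax": 0, "ay": -1.4, "az": 0, "hand": 40},
  {"dx": 0, "dy": 0, "dz": 0, "ax": 0, "ay": -1.4, "az": 0, "hand": 40},
  {"dx": 0, "dy": 0, "dz": 0, "ax": 0, "ay": -1.4, "az": 0, "hand": 40},
  {"dx": 0, "dy": 0, "dz": 0, "ax": 0, "ay": -1.4, "az": 0, "hand": 40},
  {"dx": 0, "dy": 0, "dz": 0, "ax": 0, "ay": -1.4, "az": 0, "hand": 40},
  {"dx": 0, "dy": 0, "dz": 0, "ax": 0, "ay": -1.4, "az": 0, "hand": 40},
])

```text
clock: 33.92
tool_pos: [0.6804, 0.0454, 0.1815]
eef_rot: [0.067, 0.997, -0.002, 0.037]
contact_force: [0.2, -0.9, -3.5]
opening: 0.653
```

```bash
python3 -c "
from h import *
mom(20);go(.68,.045,.18)"
```

```text
t 34.875 mean [-3.2e-02  4.6e-02 -4.4e+00  2.6e-02  7.0e-02  5.0e-03 -1.7e-02  7.3e-02
 -4.0e-03] sd [0.375 0.479 0.599 0.031 0.03  0.03  0.031 0.031 0.029]
t 34.925 pos [0.6804 0.0455 0.1815] F [-0.09 -0.35 -4.47] M [0.001 0.06  0.011] open 57.5
d [ 0.008 -0.009  0.025] a [0.001 0.7   0.003]
```

The swing at ±4.2° is 0.158 Nm. A ball predicts 0.157 and a tight case 0.27, so the right case is the loose one. I'll level it and check.

>>> servo_tool([
  {"dx": 0, "dy": 0, "dz": 0, "ax": 0, "ay": 0.7, "az": 0, "hand": 40},
  {"dx": 0, "dy": 0, "dz": 0, "ax": 0, "ay": 0.7, "az": 0, "hand": 40},
  {"dx": 0, "dy": 0, "dz": 0, "ax": 0, "ay": 0.7, "az": 0, "hand": 40},
  {"dx": 0, "dy": 0, "dz": 0, "ax": 0, "ay": 0.7, "az": 0, "hand": 40},
  {"dx": 0, "dy": 0, "dz": 0, "ax": 0, "ay": 0.7, "az": 0, "hand": 40},
  {"dx": 0, "dy": 0, "dz": 0, "ax": 0, "ay": 0.7, "az": 0, "hand": 40},
  {"dx": 0, "dy": 0, "dz": 0, "ax": 0, "ay": 0.7, "az": 0, "hand": 40},
  {"dx": 0, "dy": 0, "dz": 0, "ax": 0, "ay": 0.7, "az": 0, "hand": 40},
])

```text
clock: 35.92
tool_pos: [0.6804, 0.0455, 0.1815]
eef_rot: [0.067, 0.998, 0.0, 0.0]
contact_force: [0.2, 0.1, -5.4]
opening: 0.654
```

Run:
```python
from h import *
go(.68,.045,.18)
p,d=eyes.snapshot('top'); cv2.imwrite('pics/t6.png',cv2.convertScaleAbs(p[:,:,::-1],alpha=1.6))
s,_=eyes.snapshot('scene'); cv2.imwrite('pics/s6.png',cv2.convertScaleAbs(s[:,:,::-1],alpha=1.6))
m=eyes.camera_model('top');P=m['pose']
v,u=np.mgrid[0:480,0:640]
pts=np.stack([(u-m['cx'])/m['fx'],-(v-m['cy'])/m['fy'],-np.ones(u.shape)],-1)*d[...,None]@P[:3,:3].T+P[:3,3]
reg=np.zeros(u.shape,bool);reg[215:320,225:425]=1
n,l,st,ce=cv2.connectedComponentsWithStats((reg&(pts[...,2]>0.048)&(pts[...,2]<0.075)).astype(np.uint8))
for i in range(1,n):
    if st[i,4]>100: q=pts[l==i];print(st[i],q.mean(0),q[:,2].std())
```

```text
t 35.925 pos [0.6804 0.0455 0.1815] F [ 0.16  0.05 -5.43] M [ 0.044 -0.058  0.041] open 57.6
d [ 0.006 -0.009  0.025] a [0.001 0.001 0.003]
[ 252  237   33   52 1317] [0.50281559 0.13986337 0.05890179] 0.002106288723078374
[ 310  244   32   52 1295] [0.48662184 0.01049029 0.05898944] 0.002015162577502425
```

View pics/t6.png

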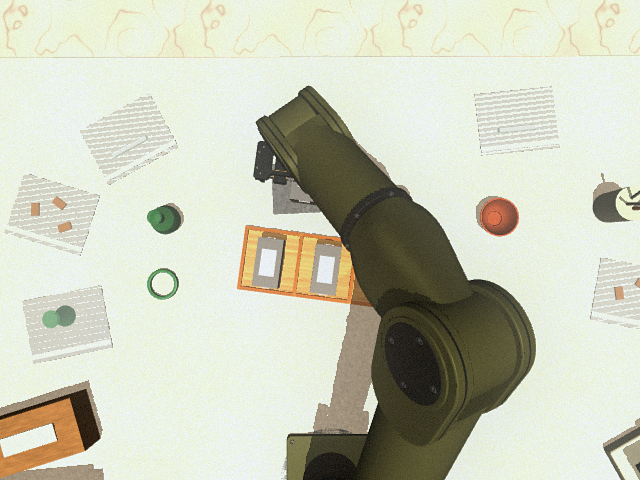

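View pics/s6.png

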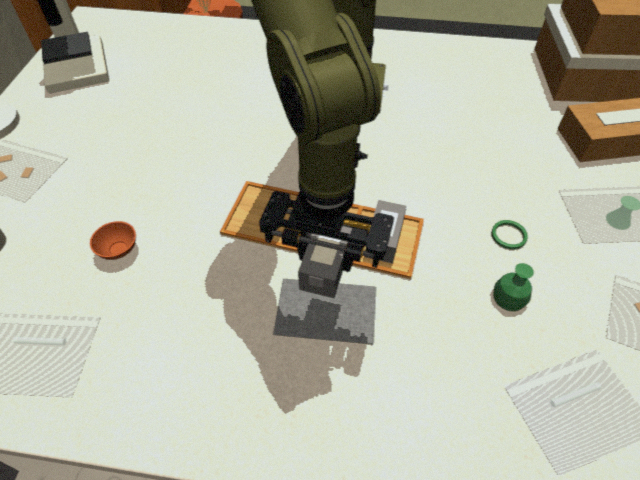

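The pictures show the left case at about (268,263) and the middle case at about (327,269), each flat in its bay. The right case is held level over the mat. The flask, bowl and ring are at the same pixels as at the start. I'm handing in.

```bash
python3 -c "
from plant import r
print(r.finish_job())"
```

```text
the job is handed in; nothing more can be done
None
```

I lifted and shook all three cases from left to right; the right-hand one has the loose find. At hand-in (about 36 s of the 72 s) the robot was holding it over the middle of the mat.

**How the loose case was found:** I tipped each case end to end by ±15° and compared the change in wrist moment.

| Case | Moment swing at ±15° (Nm) |
|---|---|
| Left | 0.97 |
| Middle | 0.95 |
| Right | 0.86 |

A ball rolling to the low end should lower the swing by about 0.12 Nm, so the right case fits. A second test on it at ±4.2° gave 0.158 Nm; a rolling ball predicts 0.157 and a tight case about 0.27. I did not run that second test on the other two.

**Last checks:**
- **Held case:** it is level, with its centre about 0.17 m above the table. The tool is within 1–2 mm of the measured middle of the mat, the jaws were at 57.6 mm on the 58 mm case, and I saw no slip.
- **Other two cases:** both lie flat in their own bays, about 3–5 mm from the bay middles, with lids at 59 mm.
- **Flask, bowl and ring:** they are where they started in the pictures.

Case speed during the shakes was not measured directly. The strokes were about 50 mm in 1/8 s, with a stop between them. No check failed or disagreed.

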